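Set the water-heater control and hold its pilot button

TASK

On the grey water-heater control, push the dial's fin round with a fingertip until its white index line lines up with the orange target line on the scale; push lightly, do not pinch the fin. Only then press the red pilot button all the way down with a fingertip, and finish while still holding it down. Leave the fittings and tools on the bench where they are.

Things in the scene. Friction and masses are not known exactly. Their poses are not given: they have to be found in the camera images.
- valve: Grey water-heater gas control, fixed to the bench face up: a box 150 (its x) x 240 (its y) x 60 mm high. Origin: centre of its underside, on the bench; z up. The dial's axis stands at x 0, y +45 mm; the pilot button at x 0, y -82 mm. On its top a white scale disc, 72 mm in radius, top 66 mm above the bench, carries black division lines every 15 degrees all round.
- dial: Black dial, radius 52 mm, upright axis. Origin on the axis, 66 mm above the bench; flat face 8 mm above the origin. One blue fin stands along its own +x, 18 to 50 mm from the axis, 10 mm thick, top 34 mm above the origin; nothing else rises. The white index line runs along the fin to the rim. Turns about z either way a full turn or more; friction (0.16 N m, about 4.5 N at the fin) holds it where left.
- index (a point): Outer end of the dial's white index line, at the rim, 52 mm from the axis, at the height of the dial's face (74 mm above the bench).
- target: Orange target line fixed on the white scale, different each time: a bar 16 mm long (radial), 5 mm wide, 4 mm high, from 56 to 72 mm from the dial's axis, top 70 mm above the bench (4 mm lower than the dial's face). Origin on the dial's axis, 66 mm above the bench; its x axis points from the axis along the orange line.
- target_line (a point): Inner end of the orange line, 56 mm from the dial's axis, on its top.
- pilot_top (a point): Centre of the top of the red round pilot button (32 mm across) on the control, in a black housing; it moves down with the button.
- pilot (a joint): Travel of the pilot button: 0 released, 0.006 m all the way down. Pressed straight down against a spring, 5 N at full travel; it springs back when let go.
- nipple: Loose: dark steel pipe nipple standing upright near the control, 27 mm across, 80 mm high; origin at the centre of its underside.
- coupling: Loose: brass coupling near the control, 36 mm across, 38 mm high; origin at the centre of its underside.
- flange: Loose: white plastic flange ring lying near the control, 72 mm across, 12 mm thick; origin at the centre of its underside.
- wrench: Loose: red wrench, 240 mm long, lying to the robot's right.
- screwdriver: Loose: screwdriver with an orange handle, 200 mm long, lying to the left.
- brush: Loose: blue brush, 220 mm long, lying to the left.
- drill: Loose: green and black cordless drill lying on its side to the right, about 210 mm long and 60 mm high.

How it is judged:
On the way, in this order (a step that is already met when the one before it is completed fails the run):
1. the dial's index line stands at the orange line, at rest, with the pilot button not yet pressed (angle between the x axis of dial and the x axis of target, either way round below 0.07 rad and horizontal distance between index and target_line below 0.03 m and angular speed of dial below 0.1 rad/s and value of joint pilot below 0.002 m), for 0.3 s.
2. the pilot button is pressed down by a finger (value of joint pilot above 0.0045 m and contact force between the fingers and pilot above 1 N), for 0.2 s.
At the end, for the whole second after the job is handed in: The index line is within 0.07 rad (4 degrees) of the orange line, the dial at rest and untouched, and a finger is holding the pilot button down (more than 4.5 mm of its 6 mm travel) (all of step 2 and angle between the x axis of dial and the x axis of target, either way round below 0.07 rad and horizontal distance between index and target_line below 0.03 m and angular speed of dial below 0.1 rad/s and contact force between the arm and dial below 0.5 N); the arm keeps its last pose, push and grip.
It fails at once if the pilot button is pressed while the index is away from the orange line (value of joint pilot above 0.0035 m and not (angle between the x axis of dial and the x axis of target, either way round below 0.1 rad and horizontal distance between index and target_line below 0.03 m)).
It fails at once if the dial is pinched or shoved with more than 30 N (contact force between the fingers and dial above 30 N).
It fails at once if a loose fitting or tool is moved by more than 20 mm or lifted (distance of any of nipple, coupling, flange, wrench, screwdriver, brush, drill from where it was at the start of the episode above 0.02 m).
It also fails if it takes over 45 s, if anything falls off the work surface, if the arm or the gripper's body presses on something with over 40 N, if the wrist force passes 120 N, or if a joint passes its speed limit or range.

ROBOT

A 6-joint arm with a two-finger parallel gripper is mounted at the origin on the work surface. World frame = base frame: x ahead of the robot, y to its left, z up, the work surface at z = 0. Lengths are in m, angles in rad, forces in N, time in s.
With the tool pointing down it reaches from about 0.25 to 0.725 m from the base axis. Payload 4 kg.
Tool frame: the origin (TCP) lies between the finger pads; the fingertips stand 11 mm ahead of it and the grasp point (between the pads) lies 8 mm behind it (tcp_to_tips is the z of the fingertips in the tool frame, in m); z points along the fingers, y is the direction in which the jaws open and shut (so a half turn about z gives the same grasp; the last joint's range is limited). The gripper opens to 85 mm and grips with 20 to 120 N. Pads are 22 mm wide; open, the fingers measure 114 mm over their backs; the gripper's body (76 mm by 85 mm) begins 54 mm behind the grasp point. The pads swing forward as they close: fully open they stand 13 mm farther back than shut.
Start: joints at [-1.25, 0.241, 0.005, 1.335, 0, 1.571], TCP at [0.158, -0.474, 0.242] pointing down, gripper open.
Joint ranges: [-2.72, 2.72], [-1.05, 1.87], [-1.09, 1.28], [-1.99, 2.15], [-1.42, 1.44], [-3.14, 3.14]. Speed limits (rad/s): [2.79, 2.79, 3.14, 3.14, 3.14, 3.14].

INTERFACE

Orientations are given as a unit quaternion [x, y, z, w].
In Python, from workcell import * gives the robot as it stands.
- The arm moves only by the tool move_arm, never from a script. Its argument "moves" is a list that holds one entry, the list of rows, each a list of 7 numbers: the shift along the world's x, y, z in units of 500 mm (1.0 is 500 mm), then the turn, a rotation vector about the world's x, y, z in units of 30 degrees (1.0 is 30 degrees), then the closure, from -1 (fully open) to 1 (shut), so that 0 is half open. A call has 1 to 8 rows; each row shifts and turns the pose as measured when the row begins; what a row does not reach is not made up. A row lasts 1/12 s, in which the tool goes at most 41.7 mm and 7.16 degrees, less where a joint would pass 70% of its speed; a pose out of reach is approached as far as the arm can. A call with a number of a shift or a turn outside -1 to 1 is refused whole. A call with a gripper value outside its range is refused whole. The fingers move at their own pace and stop on an object; the grip force is fixed at half the most. Time passes only in rows, so rows that do not move let the fingers close. It gives the time, the measured TCP pose, the force and the opening at its end, in the units of the state.
- get_obs(): the state, without advancing time (a new reading comes with each control period).
- camera(name): name is "side" or "top"; returns a dict with "pixels" (400x640x3 uint8, red, green, blue), "range_z" (400x640 float32, m along the optical axis (not along the pixel's ray), 0 where there is no reading), "fx", "fy", "cx", "cy" (pixels), "extrinsics" (4x4, takes a point from camera to world coordinates). Camera axes: x right, y down, z forward; pixel columns grow to the right and rows downward; lengths in m; the calibration is good to about 2 mm. A picture is of the moment at which its call begins.
- job_done(): hands the job in, once; it reports no verdict.
The state is a dict: "clock": time; "joint_pos": joint angles; "joint_vel": joint speeds; "tau": joint torques, N m; "eef_pos": TCP position; "tool_rot": TCP orientation; "ft_force": force on the tool from outside, world axes, zero at the start; "ft_torque": the same for the moment, N m; "grip_width": finger opening in m.
Only numpy, scipy, OpenCV 4.12 (cv2) and the standard library are available. Lean on these libraries where they do the work, as an engineer would, in place of code of your own. Each camera call takes 0.05 s, during which the arm holds its last target.

## Working session

There is one attempt and no reset: what is moved stays moved. The work goes in short steps, Python scripts to look and compute and a tool call to move; the robot and the scene stay as the last step left them, time stands still between calls to the robot, and variables do not carry over. Pictures are saved under pics/ and viewed, and the job is handed in when it is done.

Besides the shell and the picture viewer there is one more tool, called after "Call:" as a command line: name --argument value ..., lists and objects as JSON in quotes. move_arm: Moves the arm, as the interface text tells. Shifts and turns lie within -1 to 1; 1 stands for 500 mm of shift or 30 degrees of turn. Its arguments: {"type":"object","properties":{"moves":{"type":"array","items":{"type":"array","items":{"type":"array","items":{"type":"number"}}}}},"required":["moves"]}

```bash
ls; mkdir -p pics
python3 - <<'E'
from workcell import *
import cv2,numpy as np
o=get_obs();print({k:np.round(v,3).tolist() for k,v in o.items()})
for n in("top","side"):
    c=camera(n);cv2.imwrite(f"pics/{n}0.png",c["pixels"][:,:,::-1]);print(n,c["fx"],c["cx"],c["cy"],np.round(c["extrinsics"],3).tolist())
    np.savez(f"{n}0.npz",**c)
E
```

```text
pics
{'clock': 0.0, 'joint_pos': [-1.25, 0.241, 0.004, 1.335, 0.0, 1.571], 'joint_vel': [0.001, 0.001, 0.001, -0.0, -0.001, -0.002], 'tau': [0.0, -37.232, 25.241, 0.017, 0.0, -0.0], 'eef_pos': [0.157, -0.474, 0.241], 'tool_rot': [0.987, 0.16, -0.0, -0.001], 'ft_force': [-0.249, -0.562, -0.716], 'ft_torque': [-0.006, -0.031, 0.026], 'grip_width': 0.085}
top 453.2388919368032 326.0583478744774 198.67203800216956 [[0.015, -0.996, 0.093, 0.411], [-1.0, -0.015, -0.006, -0.01], [0.008, -0.093, -0.996, 1.289], [0.0, 0.0, 0.0, 1.0]]
side 494.99873464712635 321.77216339253226 201.0185060784224 [[0.839, -0.413, 0.354, 0.052], [-0.544, -0.638, 0.545, -0.736], [0.001, -0.65, -0.76, 1.061], [0.0, 0.0, 0.0, 1.0]]
```

View pics/top0.png

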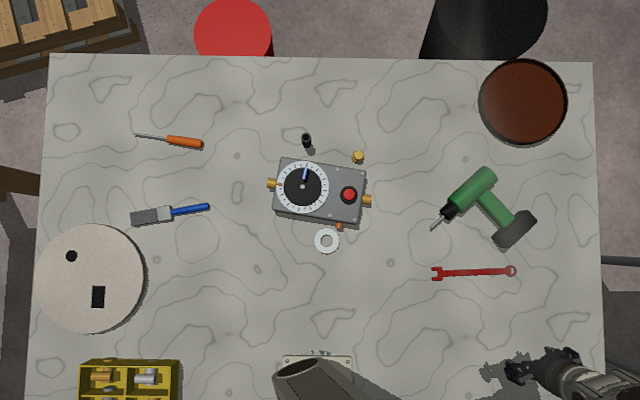

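View pics/side0.png

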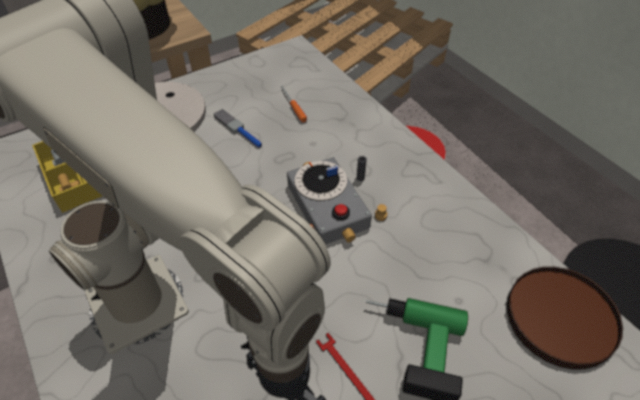

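Run:
```python
import cv2
a=cv2.imread("pics/top0.png")[120:260,255:395];cv2.imwrite("pics/z1.png",cv2.resize(a,(590,590),interpolation=cv2.INTER_CUBIC))
a=cv2.imread("pics/side0.png")[145:255,275:400];cv2.imwrite("pics/z2.png",cv2.resize(a,(660,580),interpolation=cv2.INTER_CUBIC))
```

```text
(no output)
```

View pics/z1.png

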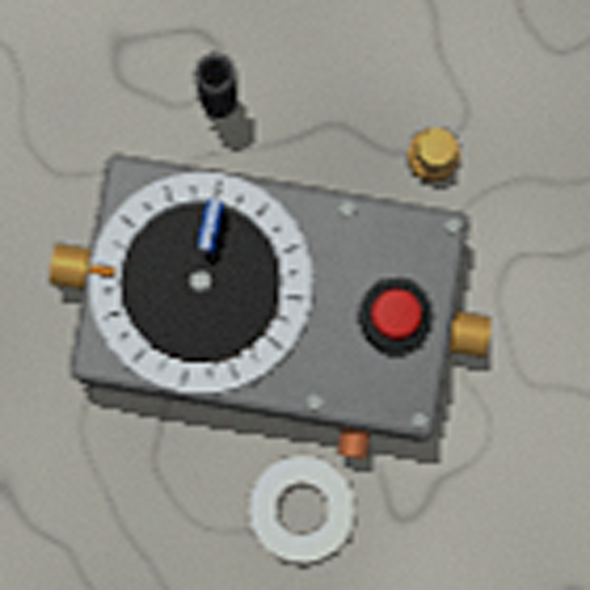

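View pics/z2.png

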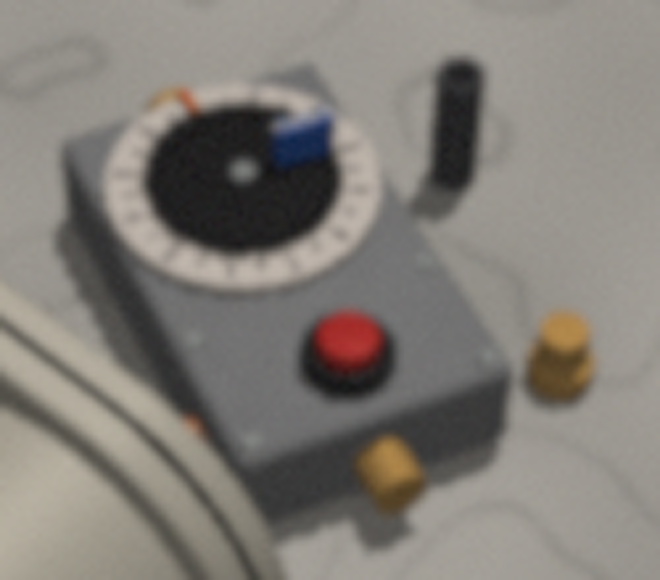

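In the zoomed top view (4.2x), the fin points up (about px (305,172) in the full picture). The orange line is at the left of the scale (about (279,184)), and the red button is at about (349,194). I'll measure these next.

```bash
cat > h.py <<'E'
import cv2,numpy as np
def ray(c,uv,z):
    uv=np.atleast_2d(uv).astype(float);E=c["extrinsics"]
    d=np.c_[(uv[:,0]-c["cx"])/c["fx"],(uv[:,1]-c["cy"])/c["fy"],np.ones(len(uv))]@E[:3,:3].T
    return E[:3,3]+d*((z-E[2,3])/d[:,2])[:,None]
def masks(c,roi):
    x0,x1,y0,y1=roi
    hsv=cv2.cvtColor(np.ascontiguousarray(c["pixels"]),cv2.COLOR_RGB2HSV).astype(int);H,S,V=hsv[...,0],hsv[...,1],hsv[...,2]
    R=np.zeros(H.shape,bool);R[y0:y1,x0:x1]=1
    g=lambda m:np.argwhere(m&R)[:,::-1]
    return dict(blue=g((H>100)&(H<130)&(S>100)&(V>60)),red=g(((H<6)|(H>174))&(S>150)&(V>100)),
      orange=g((H>6)&(H<22)&(S>110)&(V>110)),white=g((S<40)&(V>185)),black=g(V<60))
def angp(p,c): return np.degrees(np.arctan2(p[1]-c[1],p[0]-c[0]))
E
python3 - <<'E'
from h import *
c=dict(np.load("top0.npz"));m=masks(c,(255,395,120,260))
for k in m: print(k,len(m[k]),m[k].mean(0),m[k].min(0),m[k].max(0))
w=m["white"];w=w[w[:,1]<215]
P=ray(c,w,.066)[:,:2].astype(np.float32)
h=cv2.convexHull(P);print("circ",cv2.minEnclosingCircle(h), "ell",cv2.fitEllipse(h*1000))
C=np.array(cv2.minEnclosingCircle(h)[0])
b=m["black"];b=b[(b[:,1]>160)&(b[:,0]<328)];Pb=ray(c,b,.074)[:,:2].astype(np.float32);print("dial",cv2.minEnclosingCircle(cv2.convexHull(Pb)))
B=ray(c,m["blue"],.1)[:,:2];print("blue",B.mean(0),angp(B.mean(0),C),np.hypot(*(B.mean(0)-C)))
for u in m["orange"]:
    p=ray(c,u,.07)[0,:2];r=np.hypot(*(p-C))
    if r<.085: print("or",u,c["pixels"][u[1],u[0]],r.round(4),angp(p,C).round(1))
r=ray(c,m["red"],.08)[:,:2];print("red",r.mean(0),np.hypot(*(r.mean(0)-C)),np.ptp(r,axis=0),angp(r.mean(0),C))
# heights
E=c["extrinsics"]
for k in("blue","red"):
    z=c["range_z"][m[k][:,1],m[k][:,0]];u=m[k]
    X=np.c_[(u[:,0]-c["cx"])/c["fx"]*z,(u[:,1]-c["cy"])/c["fy"]*z,z]@E[:3,:3].T+E[:3,3];print(k,"z",np.percentile(X[:,2],[5,50,95]))
E
```

```text
blue 26 [304.30769231 173.38461538] [302 168] [307 179]
red 107 [348.61682243 193.89719626] [343 189] [354 199]
orange 208 [330.55769231 188.54326923] [267 151] [370 227]
white 1029 [309.57531584 203.27308066] [277 161] [338 252]
black 1368 [307.79093567 186.85818713] [274 134] [359 236]
circ ((0.5572712421417236, 0.04759468883275986), 0.07122915238142014) ell ((557.2274169921875, 47.610015869140625), (139.57835388183594, 141.4088134765625), 82.84498596191406)
dial ((0.5137907862663269, 0.026990551501512527), 0.09760124236345291)
blue [0.58811893 0.0410853 ] -11.915575459859545 0.03152700364062089
or [272 179] [142 110  53] 0.084 77.2
or [273 179] [139 106  52] 0.0814 76.8
or [274 179] [140 107  62] 0.0788 76.3
or [275 179] [135 105  57] 0.0762 75.8
or [272 180] [158 119  59] 0.0834 79.0
or [273 180] [156 116  58] 0.0808 78.7
or [274 180] [158 120  56] 0.0781 78.2
or [275 180] [140 104  43] 0.0755 77.8
or [272 181] [185 142  73] 0.0829 80.9
or [273 181] [182 138  70] 0.0802 80.6
or [274 181] [180 135  69] 0.0775 80.2
or [275 181] [156 113  51] 0.0749 79.8
or [271 183] [178 142  71] 0
[... 497 characters left out ...]
91  42] 0.071 85.9
or [277 184] [165  99  26] 0.0683 85.7
or [278 184] [159  89  13] 0.0656 85.5
or [279 184] [176 105  25] 0.0629 85.2
or [280 184] [190 116  29] 0.0602 85.0
or [281 184] [166 100  23] 0.0575 84.7
or [271 185] [144 108  56] 0.0843 88.5
or [272 185] [147 113  59] 0.0816 88.4
or [273 185] [150 114  59] 0.0789 88.4
or [274 185] [140 104  48] 0.0762 88.3
or [271 186] [124  95  46] 0.0842 90.4
or [272 186] [128  95  48] 0.0815 90.4
or [273 186] [133 103  53] 0.0788 90.3
or [274 186] [120  87  38] 0.0761 90.3
red [ 0.53744889 -0.0778964 ] 0.1270469920598085 [0.02712653 0.02961797] -98.97617628293243
blue z [0.07410132 0.09806754 0.10241294]
red z [0.0763719  0.08192722 0.0857132 ]
```

Run:
```python
from h import *
C=np.array([.5572,.0476])
for n in("top","side"):
    c=dict(np.load(n+"0.npz"));p=c["pixels"].astype(float)
    V,U=np.mgrid[0:400,0:640];uv=np.c_[U.ravel(),V.ravel()]
    P=ray(c,uv,.070)[:,:2]-C;r=np.hypot(*P.T);a=np.degrees(np.arctan2(P[:,1],P[:,0]))
    w=np.clip((p[...,0]-p[...,2]).ravel()-35,0,None)*((r>.057)&(r<.071))*(abs(a-85)<20)
    print(n,"target",np.average(a,weights=w),(w>0).sum(),np.average(r,weights=w))
    P=ray(c,uv,.1)[:,:2]-C;r=np.hypot(*P.T);a=np.degrees(np.arctan2(P[:,1],P[:,0]))
    w=np.clip((p[...,2]-p[...,0]).ravel()-40,0,None)*((r>.01)&(r<.06))
    print(n,"fin",np.average(a,weights=w),np.average(r,weights=w),(w>0).sum())
c=dict(np.load("side0.npz"));m=masks(c,(275,400,145,255))
for z in(.08,.082,.084):
    r=ray(c,m["red"],z)[:,:2];print("red side",z,(r.min(0)+r.max(0))/2,r.mean(0))
w=m["white"];
h=cv2.convexHull(ray(c,w,.066)[:,:2].astype(np.float32));print(len(w),cv2.minEnclosingCircle(h))
t=dict(np.load("top0.npz"));print("nipple",ray(t,[307,136],.08),"coupling",ray(t,[358,157],.038))
```

```text
top target 84.4959737752867 13 0.06388471972467691
top fin -12.66832845648979 0.033380689978264336 42
side target 86.60923225710069 19 0.06517875430694073
side fin -42.615325367534055 0.03138157249217449 55
red side 0.08 [ 0.53663566 -0.08079578] [ 0.53607717 -0.08061146]
red side 0.082 [ 0.53564797 -0.08213162] [ 0.53509062 -0.08194767]
red side 0.084 [ 0.53466029 -0.08346746] [ 0.53410407 -0.08328388]
67 ((0.5559771656990051, 0.045435626059770584), 0.06732732057571411)
nipple [[0.69356932 0.0366061  0.08      ]] coupling [[ 0.64599431 -0.10546142  0.038     ]]
```

Call:
move_arm --moves '[[[0.08,0,0,0,0,-0.2,1],[0.08,0,0,0,0,-0.2,1],[0.08,0,0,0,0,-0.2,1],[0.08,0.02,0,0,0,-0.2,1],[0.08,0.04,0,0,0,-0.2,1],[0.06,0.06,0,0,0,0,1],[0.06,0.06,0,0,0,0,1],[0.06,0.06,0,0,0,0,1]]]'

```text
clock: 0.77
eef_pos: [0.4419, -0.3594, 0.2361]
tool_rot: [0.992, -0.124, -0.003, -0.003]
ft_force: [1.3, -1.1, 0.2]
grip_width: 0.0001
```

Call:
move_arm --moves '[[[0.03,0.076,0,0,0,0,1],[0.03,0.076,0,0,0,0,1],[0.03,0.076,0,0,0,0,1],[0.03,0.076,0,0,0,0,1],[0.03,0.076,0,0,0,0,1],[0.03,0.076,0,0,0,0,1],[0.03,0.076,0,0,0,0,1],[0.03,0.076,0,0,0,0,1]]]'

```text
clock: 1.43
eef_pos: [0.5551, -0.0859, 0.2301]
tool_rot: [0.996, -0.087, -0.006, -0.021]
ft_force: [0.2, -0.5, -1.0]
grip_width: -0.0001
```

```bash
cat > st.py <<'E'
from workcell import *
import numpy as np
o=get_obs();q=o["tool_rot"];C=np.array([.557,.0475]);d=o["eef_pos"][:2]-C
print("t",o["clock"],"p",np.round(o["eef_pos"],4),"yaw",round(2*np.degrees(np.arctan2(q[1],q[0])),1),q[2:].round(3),"r,ang",np.hypot(*d).round(4),np.degrees(np.arctan2(d[1],d[0])).round(1),"q6",o["joint_pos"].round(2),"f",o["ft_force"].round(1))
E
python3 st.py
```

```text
t 1.4333 p [ 0.5551 -0.0859  0.2301] yaw -10.0 [-0.006 -0.021] r,ang 0.1334 -90.8 q6 [-0.17  0.38  0.17  1.37  0.04  3.14] f [ 0.2 -0.5 -1. ]
```

```bash
cat >> st.py <<'E'
import sys
from scipy.spatial.transform import Rotation as R
if len(sys.argv)>1:
    y=float(sys.argv[1]);g=R.from_euler('z',y,degrees=True)*R.from_quat([1,0,0,0])
    print("turn to yaw (units)",((g*R.from_quat(q).inv()).as_rotvec(degrees=True)/30).round(3))
if len(sys.argv)>2:
    print("shift (units)",((np.array([float(a) for a in sys.argv[2:5]])-o["eef_pos"])/.5).round(3))
E
python3 st.py 78 .585 .0085 .15
```

```text
t 1.4333 p [ 0.5551 -0.0859  0.2301] yaw -10.0 [-0.006 -0.021] r,ang 0.1334 -90.8 q6 [-0.17  0.38  0.17  1.37  0.04  3.14] f [ 0.2 -0.5 -1. ]
turn to yaw (units) [-0.052 -0.077  2.932]
shift (units) [ 0.06   0.189 -0.16 ]
```

Call:
move_arm --moves '[[[0.01,0.03,-0.015,-0.01,-0.01,0.23,1],[0.01,0.03,-0.015,-0.01,-0.01,0.23,1],[0.01,0.03,-0.015,-0.01,-0.01,0.23,1],[0.01,0.03,-0.015,-0.01,-0.01,0.23,1],[0.01,0.03,-0.015,0,-0.01,0.23,1],[0,0.02,-0.015,0,-0.01,0.23,1],[0,0,0,0,0,0.23,1],[0,0,0,0,0,0.23,1]]]'

```text
clock: 2.1
eef_pos: [0.5806, 0.0101, 0.1777]
tool_rot: [0.915, 0.402, -0.001, -0.011]
ft_force: [-0.5, 0.2, 0.9]
grip_width: -0.0002
```

Call:
move_arm --moves '[[[0,0,0,0,0,0.23,1],[0,0,0,0,0,0.23,1],[0,0,0,0,0,0.23,1],[0,0,0,0,0,0.23,1],[0,0,0,0,0,0,1]]]'

```text
clock: 2.52
eef_pos: [0.5779, 0.0115, 0.1731]
tool_rot: [0.787, 0.617, -0.007, -0.012]
ft_force: [-0.0, 0.1, 0.1]
grip_width: 0.0003
```

```bash
python3 st.py 78 .585 .0085 .094
python3 - <<'E'
from workcell import *
import cv2
for n in("top","side"):
    a=camera(n)["pixels"][:,:,::-1];a=a[100:260,240:420] if n=="top" else a[100:280,230:450]
    cv2.imwrite(f"pics/{n}1.png",cv2.resize(a,None,fx=3,fy=3,interpolation=cv2.INTER_CUBIC))
E
```

```text
t 2.5167 p [0.5779 0.0115 0.1731] yaw 76.2 [-0.007 -0.012] r,ang 0.0417 -59.8 q6 [0.01 0.45 0.13 1.27 0.01 1.83] f [-0.   0.1  0.1]
turn to yaw (units) [-0.019 -0.051  0.061]
shift (units) [ 0.014 -0.006 -0.158]
```

View pics/top1.png

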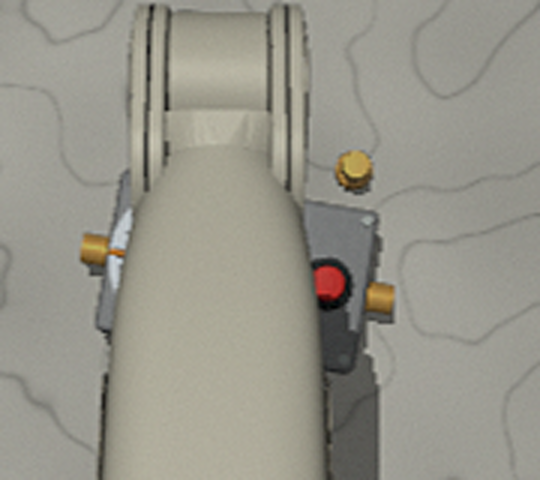

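View pics/side1.png

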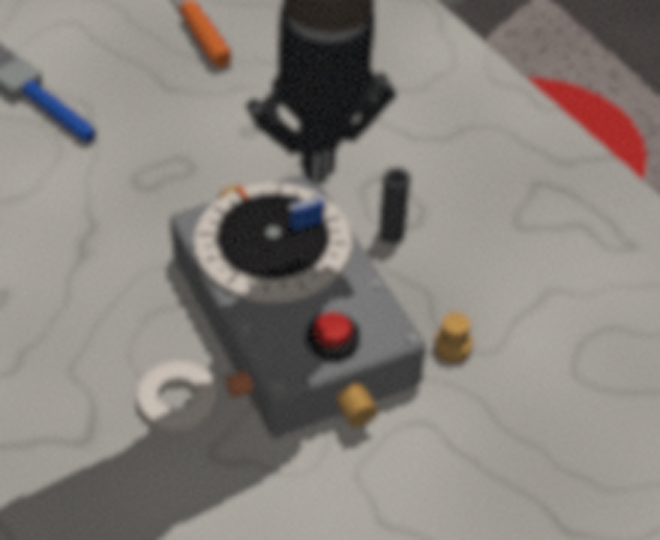

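The side view shows the closed fingers hovering just beyond the dial on the fin's clockwise side, clear of the nipple (zoomed px (395,205)). The top view is blocked by the arm. I'll descend in steps.

Call:
move_arm --moves '[[[0.005,-0.004,-0.04,-0.01,-0.02,0.03,1],[0.005,-0.004,-0.04,-0.01,-0.02,0.03,1],[0.005,0,-0.04,0,-0.01,0,1],[0,0,-0.025,0,0,0,1],[0,0,-0.01,0,0,0,1],[0,0,0,0,0,0,1]]]'

```text
clock: 3.12
eef_pos: [0.5864, 0.0068, 0.0939]
tool_rot: [0.784, 0.621, 0.002, 0.002]
ft_force: [-0.4, -0.1, 0.0]
grip_width: -0.0001
```

```bash
python3 st.py 78 .585 .0085 .094
python3 - <<'E'
from workcell import *
import cv2
a=camera("side")["pixels"][:,:,::-1];a=a[130:250,270:400]
cv2.imwrite(f"pics/side2.png",cv2.resize(a,None,fx=4,fy=4,interpolation=cv2.INTER_CUBIC))
E
```

```text
t 3.1167 p [0.5864 0.0068 0.0939] yaw 76.8 [0.002 0.002] r,ang 0.0502 -54.2 q6 [ 0.01  0.51 -0.    1.06 -0.    1.81] f [-0.4 -0.1  0. ]
turn to yaw (units) [0.001 0.008 0.04 ]
shift (units) [-0.003  0.003  0.   ]
```

View pics/side2.png

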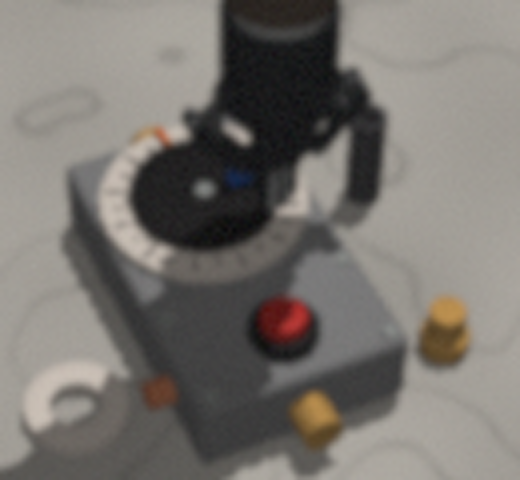

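```bash
cat > plan.py <<'E'
from workcell import *
import sys,numpy as np
from scipy.spatial.transform import Rotation as R
C=np.array([.557,.0475]);a,b,n,d=float(sys.argv[1]),float(sys.argv[2]),int(sys.argv[3]),float(sys.argv[4])
o=get_obs();p=o["eef_pos"];q=R.from_quat(o["tool_rot"])
for f in np.linspace(a,b,n):
    r=np.radians(f);u=np.array([np.cos(r),np.sin(r)]);t=np.array([-u[1],u[0]])
    P=np.r_[C+.036*u-d*t,.094];g=R.from_euler('z',f+90,degrees=True)*R.from_quat([1,0,0,0])
    print(f.round(1),((P-p)/.5).round(4),((g*q.inv()).as_rotvec(degrees=True)/30).round(3));p,q=P,g
E
python3 plan.py -12.5 -12.5 1 .018; python3 plan.py -12.5 17.5 7 .016
```

```text
-12.5 [ 0.0033  0.0306 -0.001 ] [0.001 0.009 0.023]
-12.5 [ 0.0042  0.0345 -0.001 ] [0.001 0.009 0.023]
-7.5 [0.0038 0.0057 0.    ] [0.    0.    0.167]
-2.5 [0.0033 0.006  0.    ] [0.    0.    0.167]
2.5 [0.0028 0.0063 0.    ] [0.    0.    0.167]
7.5 [0.0022 0.0065 0.    ] [0.    0.    0.167]
12.5 [0.0017 0.0067 0.    ] [0.    0.    0.167]
17.5 [0.0011 0.0068 0.    ] [0.    0.    0.167]
```

Call:
move_arm --moves '[[[0.001,0.01,0,0,0.005,0.01,1],[0.001,0.01,0,0,0.004,0.01,1],[0.001,0.007,0,0,0,0,1],[0.001,0.004,0,0,0,0,1],[0.0,0.003,0,0,0,0,1],[0.004,0.006,0,0,0,0.167,1],[0.003,0.006,0,0,0,0.167,1],[0.003,0.006,0,0,0,0.167,1]]]'

```text
clock: 3.83
eef_pos: [0.5956, 0.0298, 0.0984]
tool_rot: [0.69, 0.724, -0.002, 0.006]
ft_force: [-0.5, -4.0, -1.4]
grip_width: 0.0001
```

```bash
python3 st.py; python3 plan.py 2.5 37.5 8 .016
```

```text
t 3.8333 p [0.5956 0.0298 0.0984] yaw 92.7 [-0.002  0.006] r,ang 0.0424 -24.6 q6 [ 0.06  0.52  0.03  1.08 -0.01  1.58] f [-0.5 -4.  -1.4]
2.5 [-0.0038  0.0065 -0.0088] [ 0.021  0.011 -0.008]
7.5 [0.0022 0.0065 0.    ] [0.    0.    0.167]
12.5 [0.0017 0.0067 0.    ] [0.    0.    0.167]
17.5 [0.0011 0.0068 0.    ] [0.    0.    0.167]
22.5 [0.0005 0.0069 0.    ] [0.    0.    0.167]
27.5 [-0.0001  0.0069  0.    ] [0.    0.    0.167]
32.5 [-0.0007  0.0068  0.    ] [0.    0.    0.167]
37.5 [-0.0013  0.0067  0.    ] [0.    0.    0.167]
```

Call:
move_arm --moves '[[[-0.003,0.006,-0.007,0.015,0.01,0,1],[0.001,0.007,-0.003,0,0,0.16,1],[0.001,0.008,-0.002,0,0,0.167,1],[0.001,0.008,-0.002,0,0,0.167,1],[0,0.008,-0.002,0,0,0.167,1],[0,0.008,-0.002,0,0,0.167,1]]]'

```text
clock: 4.33
eef_pos: [0.5997, 0.0475, 0.094]
tool_rot: [0.517, 0.856, -0.0, 0.008]
ft_force: [-0.4, -2.9, 2.2]
grip_width: 0.0
```

```bash
python3 st.py; python3 plan.py 27.5 57.5 7 .016
```

```text
t 4.3333 p [0.5997 0.0475 0.094 ] yaw 117.7 [-0.     0.008] r,ang 0.0427 -0.0 q6 [ 0.08  0.53  0.03  1.06 -0.01  1.17] f [-0.4 -2.9  2.2]
27.5 [-0.0069  0.0049  0.0001] [ 0.018  0.027 -0.006]
32.5 [-0.0007  0.0068  0.    ] [0.    0.    0.167]
37.5 [-0.0013  0.0067  0.    ] [0.    0.    0.167]
42.5 [-0.0019  0.0066  0.    ] [0.    0.    0.167]
47.5 [-0.0025  0.0064  0.    ] [0.    0.    0.167]
52.5 [-0.003   0.0062  0.    ] [0.    0.    0.167]
57.5 [-0.0035  0.0059  0.    ] [0.    0.    0.167]
```

Call:
move_arm --moves '[[[-0.007,0.006,0,0.015,0.02,0,1],[-0.001,0.008,-0.002,0,0,0.16,1],[-0.002,0.008,-0.002,0,0,0.167,1],[-0.002,0.008,-0.002,0,0,0.167,1],[-0.003,0.008,-0.002,0,0,0.167,1],[-0.004,0.007,-0.002,0,0,0.167,1]]]'

```text
clock: 4.83
eef_pos: [0.5951, 0.0671, 0.0933]
tool_rot: [0.325, 0.946, 0.002, 0.007]
ft_force: [2.2, -3.9, 2.5]
grip_width: 0.0002
```

```bash
python3 st.py; python3 plan.py 52.5 82.5 7 .016;python3 - <<'E'
from workcell import *
import cv2
a=camera("side")["pixels"][:,:,::-1];a=a[130:250,270:400]
cv2.imwrite(f"pics/side3.png",cv2.resize(a,None,fx=4,fy=4,interpolation=cv2.INTER_CUBIC))
E
```

```text
t 4.8333 p [0.5951 0.0671 0.0933] yaw 142.1 [0.002 0.007] r,ang 0.0429 27.2 q6 [ 0.11  0.52  0.02  1.05 -0.    0.78] f [ 2.2 -3.9  2.5]
52.5 [-0.007  -0.0016  0.0015] [0.002 0.029 0.013]
57.5 [-0.0035  0.0059  0.    ] [0.    0.    0.167]
62.5 [-0.004   0.0056  0.    ] [0.    0.    0.167]
67.5 [-0.0045  0.0052  0.    ] [0.    0.    0.167]
72.5 [-0.0049  0.0048  0.    ] [0.    0.    0.167]
77.5 [-0.0053  0.0043  0.    ] [0.    0.    0.167]
82.5 [-0.0057  0.0038  0.    ] [0.    0.    0.167]
```

View pics/side3.png

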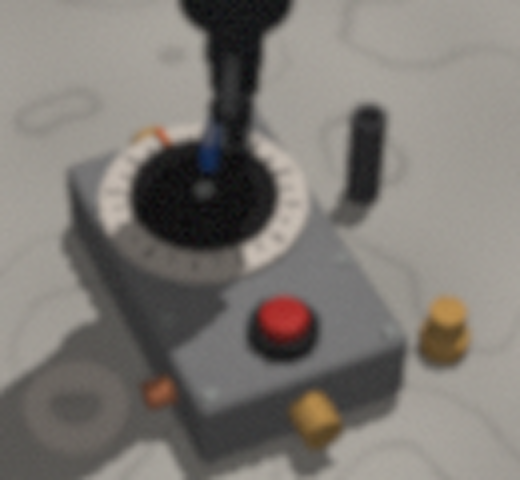

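The fin has followed to about 52° (zoomed px (208,150)) and the orange line is at (162,137). Next I push to about 75°.

Call:
move_arm --moves '[[[-0.007,-0.001,0,0,0.02,0.013,1],[-0.005,0.006,-0.001,0,0,0.16,1],[-0.006,0.006,-0.001,0,0,0.167,1],[-0.006,0.006,-0.001,0,0,0.167,1],[-0.006,0.005,-0.001,0,0,0.167,1],[0,0,0,0,0,0,1]]]'

```text
clock: 5.38
eef_pos: [0.5844, 0.0786, 0.094]
tool_rot: [0.157, 0.988, 0.003, 0.006]
ft_force: [0.8, -1.0, -0.3]
grip_width: 0.0002
```

```bash
python3 st.py; python3 plan.py 72.5 87.5 7 .016;python3 - <<'E'
from workcell import *
import cv2,numpy as np
c=camera("side");np.savez("s4.npz",**c);a=c["pixels"][:,:,::-1];a=a[140:220,280:360]
cv2.imwrite(f"pics/side4.png",cv2.resize(a,None,fx=7,fy=7,interpolation=cv2.INTER_CUBIC))
E
```

```text
t 5.3833 p [0.5844 0.0786 0.094 ] yaw 161.9 [0.003 0.006] r,ang 0.0414 48.5 q6 [ 0.13  0.51 -0.    1.05  0.    0.45] f [ 0.8 -1.  -0.3]
72.5 [-0.0027 -0.0031  0.    ] [-0.01   0.024  0.02 ]
75.0 [-0.0026  0.0022  0.    ] [0.    0.    0.083]
77.5 [-0.0027  0.0021  0.    ] [0.    0.    0.083]
80.0 [-0.0028  0.002   0.    ] [0.    0.    0.083]
82.5 [-0.0029  0.0019  0.    ] [0.    0.    0.083]
85.0 [-0.003   0.0017  0.    ] [0.    0.    0.083]
87.5 [-0.003   0.0016  0.    ] [0.    0.    0.083]
```

View pics/side4.png

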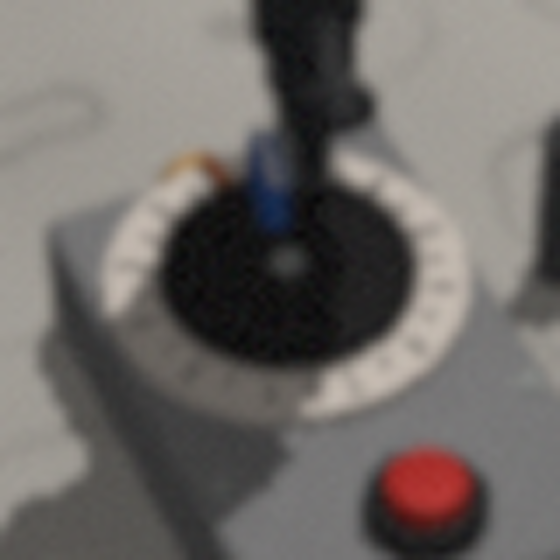

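Call:
move_arm --moves '[[[-0.003,-0.002,0,0,0.02,0.02,1],[-0.003,0.002,0,0,0,0.083,1],[-0.004,0.003,0,0,0,0.083,1],[-0.004,0.003,0,0,0,0.083,1],[-0.004,0.003,0,0,0,0.083,1],[0,0,0,0,0,0,1]]]'

```text
clock: 5.93
eef_pos: [0.5787, 0.0824, 0.0941]
tool_rot: [0.073, 0.997, 0.003, 0.001]
ft_force: [0.7, 0.3, -0.4]
grip_width: -0.0001
```

```bash
python3 st.py; python3 plan.py 82.5 87.5 3 .016;python3 - <<'E'
from workcell import *
import cv2,numpy as np
c=camera("side");np.savez("s5.npz",**c);a=c["pixels"][:,:,::-1];a=a[140:220,280:360]
cv2.imwrite(f"pics/side5.png",cv2.resize(a,None,fx=7,fy=7,interpolation=cv2.INTER_CUBIC))
E
```

```text
t 5.9333 p [0.5787 0.0824 0.0941] yaw 171.7 [0.003 0.001] r,ang 0.0411 58.1 q6 [ 0.14  0.5  -0.01  1.06  0.01  0.28] f [ 0.7  0.3 -0.4]
82.5 [-0.0023 -0.0026 -0.0002] [-0.013  0.004  0.028]
85.0 [-0.003   0.0017  0.    ] [0.    0.    0.083]
87.5 [-0.003   0.0016  0.    ] [0.    0.    0.083]
```

View pics/side5.png

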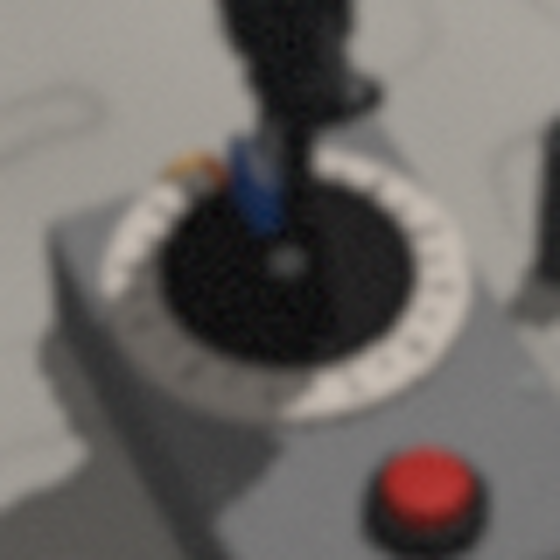

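The fin is close to the orange line but still a little short. I'll back off in +x, lift, and swing aside for a clear top view.

Call:
move_arm --moves '[[[0.02,0,0,0,0,0,1],[0.03,0,0.01,0,0,0,1],[0,0,0.07,0,0,0,1],[0,-0.05,0.05,0,0,0,1],[0,-0.08,0,0,0,0,1],[0,-0.08,0,0,0,0,1],[0,-0.08,0,0,0,0,1],[0,-0.08,0,0,0,0,1]]]'

```text
clock: 6.65
eef_pos: [0.5965, -0.0954, 0.157]
tool_rot: [0.074, 0.997, 0.009, -0.011]
ft_force: [1.3, 0.8, -0.3]
grip_width: 0.0002
```

Call:
move_arm --moves '[[[-0.02,-0.08,0,0,0,0,1],[-0.02,-0.06,0,0,0,0,1],[0,0,0,0,0,0,1]]]'

```text
clock: 6.9
eef_pos: [0.5735, -0.1735, 0.1558]
tool_rot: [0.082, 0.997, 0.01, -0.013]
ft_force: [-0.2, 1.0, 1.2]
grip_width: -0.0002
```

```bash
python3 st.py
cat > look.py <<'E'
from workcell import *
from h import *
import sys
n=sys.argv[1];C=np.array([.5572,.0476])
for k in("top","side"):
    c=camera(k);np.savez(f"{k}{n}.npz",**c);a=c["pixels"][:,:,::-1]
    a=a[145:220,265:370] if k=="top" else a[145:225,280:360]
    cv2.imwrite(f"pics/{k}L{n}.png",cv2.resize(a,None,fx=7,fy=7,interpolation=cv2.INTER_CUBIC))
    p=c["pixels"].astype(float);V,U=np.mgrid[0:400,0:640];uv=np.c_[U.ravel(),V.ravel()]
    P=ray(c,uv,.070)[:,:2]-C;r=np.hypot(*P.T);a=np.degrees(np.arctan2(P[:,1],P[:,0]))
    w=np.clip((p[...,0]-p[...,2]).ravel()-35,0,None)*((r>.057)&(r<.071))*(abs(a-85)<20)
    print(k,"target",np.average(a,weights=w),(w>0).sum())
    P=ray(c,uv,.1)[:,:2]-C;r=np.hypot(*P.T);a=np.degrees(np.arctan2(P[:,1],P[:,0]))
    w=np.clip((p[...,2]-p[...,0]).ravel()-30,0,None)*((r>.005)&(r<.07))
    print(k,"fin(z100)",np.average(a,weights=w),np.average(r,weights=w),(w>0).sum())
    P=ray(c,uv,.074)[:,:2]-C;r=np.hypot(*P.T);a=np.degrees(np.arctan2(P[:,1],P[:,0]))
    print(k,"fin mass z.09", angp(np.average(ray(c,uv,.09)[:,:2],axis=0,weights=w),C))
E
python3 look.py 6
```

```text
t 6.9 p [ 0.5735 -0.1735  0.1558] yaw 170.6 [ 0.01  -0.013] r,ang 0.2216 -85.7 q6 [-0.3   0.51  0.17  1.26  0.01 -0.14] f [-0.2  1.   1.2]
top target 84.49917139267414 13
top fin(z100) 80.6945757028217 0.03330653872233278 46
top fin mass z.09 78.83574857897231
side target 86.75630591588906 21
side fin(z100) 104.46064900126119 0.01660069860990066 44
side fin mass z.09 88.51818662416338
```

View pics/topL6.png

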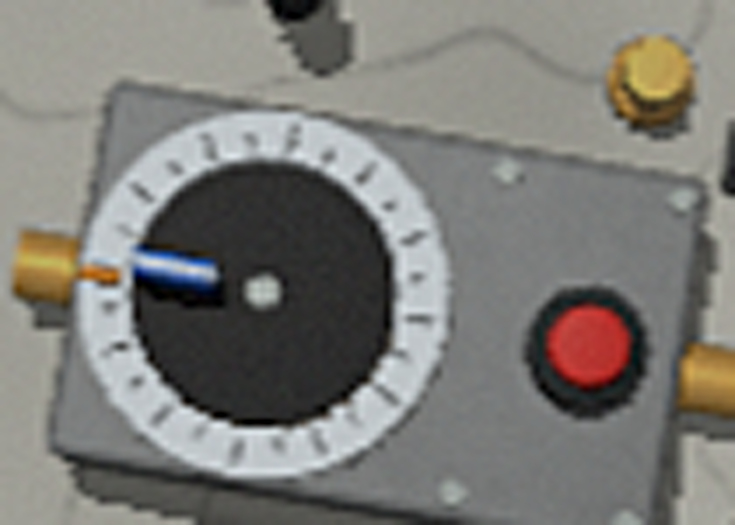

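Run:
```python
from h import *
C=np.array([.5572,.0476])
c=dict(np.load("top6.npz"));p=c["pixels"].astype(int)
print("\n".join(" ".join("%3d,%3d,%3d"%tuple(p[v,u]) for u in range(283,299)) for v in range(178,189)))
V,U=np.mgrid[0:400,0:640];uv=np.c_[U.ravel(),V.ravel()]
P=ray(c,uv,.1)[:,:2];r=np.hypot(*(P-C).T);I=p[...,1].ravel()
s=(r>.02)&(r<.048)&(I>75)&(uv[:,0]<298)&(uv[:,0]>283)
w=np.where(s,I-75,0);m=np.average(P,axis=0,weights=w);e=np.linalg.eigh(np.cov(P[s].T,aweights=w[s]))
print("white ang",angp(m,C),"r",np.hypot(*(m-C)),"dir",np.degrees(np.arctan2(*e[1][::-1,1])),s.sum())
```

```text
151,156,157 164,168,168 126,130,131  43, 42, 40  45, 44, 45  49, 48, 50  53, 52, 50  48, 49, 48  47, 48, 45  50, 49, 50  47, 49, 49  53, 50, 53  49, 47, 47  46, 46, 49  49, 50, 50  47, 46, 46
196,203,204 161,165,163  70, 67, 63  40, 36, 31  46, 43, 38  48, 46, 42  47, 47, 44  53, 48, 47  48, 48, 47  48, 48, 46  46, 46, 46  47, 47, 49  50, 51, 50  46, 46, 45  48, 47, 47  46, 47, 44
169,180,194  86,108,145  10, 30, 75  14, 24, 38  29, 29, 32  34, 29, 20  39, 32, 23  48, 43, 36  48, 44, 40  46, 46, 40  50, 47, 43  45, 46, 40  46, 44, 45  44, 44, 43  48, 47, 47  48, 48, 49
179,188,196 152,168,191 132,159,194  85,129,193  67,110,190  37, 93,184  32, 80,156  19, 46,101  23, 36, 65  22, 23, 27  37, 34, 24  49, 43, 33  50, 46, 40  45, 43, 40  52, 53, 51  48, 48, 46
151,159,166 146,161,179 192,201,210 211,215,212 212,216,213 192,198,207 164,182,201 147,167,197 105,137,192  61,106,185  37, 91,182  28, 78,159  40, 59,101  43, 40, 37  42, 45, 45  49, 50, 47
152,161,172  44, 72,135  80,107,175 105,131,187 121,148,198 132,159,203 159,177,205 183,190,194 192,195,190 213,214,213 191,196,201 162,175,
[... 387 characters left out ...]
  53, 60, 78  12, 18, 21  35, 35, 33  46, 43, 43
125,130,131  36, 33, 30  32, 30, 26   4,  6,  6   2,  7,  0  14, 11, 14   5, 10,  9   6,  9, 17   7, 12, 20  10, 11, 29   4, 17, 48   0, 17, 50   0,  9, 31   4,  6, 11  36, 37, 34  47, 47, 46
112,118,118  37, 35, 35  46, 45, 46  35, 33, 33   2,  0,  4   4,  4,  0  14,  9,  5   0,  0,  0  12, 15, 10  19, 16, 17   8,  3, 11  11,  9, 16   3,  5, 11  11,  8, 12  30, 33, 29  43, 44, 43
159,164,167  33, 31, 32  51, 49, 50  50, 51, 49  49, 49, 47  48, 48, 46  46, 48, 46  38, 36, 38   9,  4,  8   0,  0,  3  11,  9,  8   9,  8,  8   8,  7,  8   0,  3,  1  31, 33, 33  46, 44, 44
white ang 72.35689778831583 r 0.03440562188636374 dir 157.08207727492353 46
```

```bash
cat > fin.py <<'E'
from h import *
import sys
C=np.array([.5572,.0476])
c=dict(np.load(sys.argv[1]));p=c["pixels"].astype(float)
pts=[]
for u in range(285,295):
    # R channel: white line bright, blue sides dark
    v=np.arange(179,191);w=np.clip(p[179:191,u,0]-60,0,None);pts.append([u,(w*v).sum()/w.sum()])
P=ray(c,np.array(pts),.1)[:,:2]
vx,vy,x,y=cv2.fitLine(P.astype(np.float32),cv2.DIST_L2,0,0,.01).ravel()
a=np.degrees(np.arctan2(vy,vx));print(np.round(pts,2).tolist());print("dir",a,"pos",angp(P.mean(0),C),np.hypot(*(P.mean(0)-C)))
E
python3 fin.py top6.npz
```

```text
[[285.0, 181.65], [286.0, 182.09], [287.0, 182.25], [288.0, 182.35], [289.0, 182.5], [290.0, 182.69], [291.0, 182.92], [292.0, 183.26], [293.0, 183.31], [294.0, 183.45]]
dir 79.93787 pos 80.09835854666714 0.032589149965788315
```

View pics/sideL6.png

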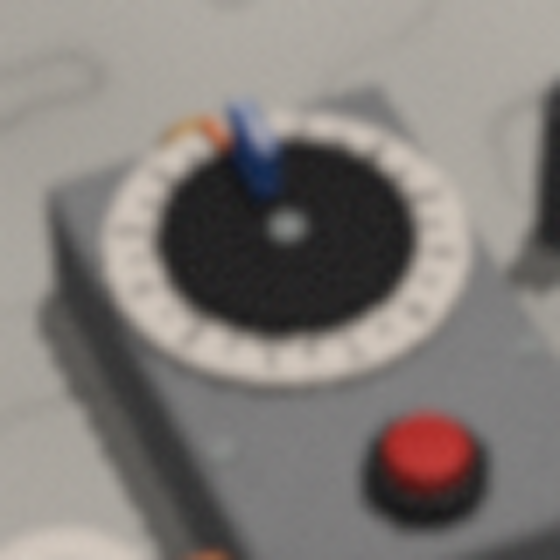

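The fin is at 80.0° by both line direction and position, and the target is at about 84.6°. I need about 4.7° more, so I'll go back behind the fin.

```bash
python3 st.py 175 .612 .083 .157
```

```text
t 7.0 p [ 0.5747 -0.1695  0.1557] yaw 170.9 [ 0.011 -0.013] r,ang 0.2177 -85.3 q6 [-0.29  0.51  0.17  1.26  0.02 -0.14] f [ 0.4  0.7 -0.1]
turn to yaw (units) [-0.045 -0.049  0.138]
shift (units) [0.075 0.505 0.003]
```

Call:
move_arm --moves '[[[0.012,0.07,0,0,0,0.02,1],[0.012,0.07,0,-0.01,-0.01,0.02,1],[0.012,0.07,0,-0.01,-0.01,0.02,1],[0.012,0.07,0,-0.01,-0.01,0.02,1],[0.012,0.07,0,-0.01,-0.01,0.02,1],[0.012,0.07,0,0,-0.01,0.02,1],[0.005,0.06,0,0,0,0,1],[0,0,0,0,0,0,1]]]'

```text
clock: 7.67
eef_pos: [0.6094, 0.0928, 0.1536]
tool_rot: [0.049, 0.999, 0.006, -0.004]
ft_force: [0.1, -0.1, 0.0]
grip_width: 0.0
```

```bash
python3 st.py 175 .608 .084 .094
```

```text
t 7.6667 p [0.6094 0.0928 0.1536] yaw 174.3 [ 0.006 -0.004] r,ang 0.0693 40.9 q6 [0.14 0.52 0.19 1.24 0.01 0.24] f [ 0.1 -0.1  0. ]
turn to yaw (units) [-0.024 -0.013  0.022]
shift (units) [-0.003 -0.018 -0.119]
```

Call:
move_arm --moves '[[[-0.001,-0.01,-0.04,-0.01,-0.01,0.02,1],[-0.001,-0.008,-0.04,-0.01,0,0,1],[0,0,-0.03,0,0,0,1],[0,0,-0.01,0,0,0,1],[0,0,0,0,0,0,1]]]'

```text
clock: 8.08
eef_pos: [0.6053, 0.0973, 0.092]
tool_rot: [0.037, 0.999, 0.003, -0.002]
ft_force: [0.1, -0.4, 0.5]
grip_width: 0.0
```

```bash
python3 st.py 175 .5754 .084 .094
```

```text
t 8.0833 p [0.6053 0.0973 0.092 ] yaw 175.8 [ 0.003 -0.002] r,ang 0.0694 45.9 q6 [0.16 0.56 0.09 1.1  0.01 0.23] f [ 0.1 -0.4  0.5]
turn to yaw (units) [-0.012 -0.008 -0.027]
shift (units) [-0.06  -0.027  0.004]
```

Call:
move_arm --moves '[[[-0.005,-0.013,0.002,-0.01,0,-0.02,1],[-0.01,-0.013,0.002,0,0,0,1],[-0.015,0,0,0,0,0,1],[-0.012,0,0,0,0,0,1],[0,0,0,0,0,0,1]]]'

```text
clock: 8.5
eef_pos: [0.5827, 0.0838, 0.0969]
tool_rot: [0.043, 0.999, 0.001, -0.001]
ft_force: [0.1, -0.4, 0.4]
grip_width: 0.0002
```

```bash
python3 st.py 175 .5754 .084 .094
```

```text
t 8.5 p [0.5827 0.0838 0.0969] yaw 175.1 [ 0.001 -0.001] r,ang 0.0445 54.7 q6 [0.14 0.51 0.01 1.08 0.   0.23] f [ 0.1 -0.4  0.4]
turn to yaw (units) [-0.003 -0.005 -0.004]
shift (units) [-0.015  0.    -0.006]
```

Call:
move_arm --moves '[[[-0.005,0,-0.003,0,0,0,1],[-0.005,0,-0.003,0,0,0,1],[-0.004,0,0,0,0,0,1],[0,0,0,0,0,0,1]]]'

```text
clock: 8.83
eef_pos: [0.5783, 0.0834, 0.0968]
tool_rot: [0.043, 0.999, 0.001, 0.004]
ft_force: [-0.4, -0.0, -0.6]
grip_width: -0.0001
```

```bash
python3 st.py 175 .5754 .084 .094
```

```text
t 8.8333 p [0.5783 0.0834 0.0968] yaw 175.0 [0.001 0.004] r,ang 0.0418 59.3 q6 [ 0.14  0.5  -0.01  1.06  0.    0.23] f [-0.4 -0.  -0.6]
turn to yaw (units) [-0.005  0.014 -0.001]
shift (units) [-0.006  0.001 -0.006]
```

Call:
move_arm --moves '[[[-0.006,0,-0.003,0,0.01,0,1],[-0.005,0.001,-0.003,0,0,0,1],[0,0,0,0,0,0,1]]]'

```text
clock: 9.08
eef_pos: [0.5758, 0.0841, 0.0957]
tool_rot: [0.044, 0.999, 0.002, 0.004]
ft_force: [0.9, 0.1, -0.5]
grip_width: 0.0002
```

```bash
python3 st.py 175 .5754 .084 .094
```

```text
t 9.0833 p [0.5758 0.0841 0.0957] yaw 175.0 [0.002 0.004] r,ang 0.0412 62.9 q6 [ 0.14  0.49 -0.02  1.05  0.    0.23] f [ 0.9  0.1 -0.5]
turn to yaw (units) [-0.005  0.017 -0.   ]
shift (units) [-0.001 -0.    -0.003]
```

That's the computed position. Back off and check again.

Call:
move_arm --moves '[[[0.02,0,0,0,0,0,1],[0.03,0,0.01,0,0,0,1],[0,0,0.07,0,0,0,1],[0,-0.05,0.05,0,0,0,1],[0,-0.08,0,0,0,0,1],[0,-0.08,0,0,0,0,1],[0,-0.08,0,0,0,0,1],[0,-0.08,0,0,0,0,1]]]'

```text
clock: 9.75
eef_pos: [0.5895, -0.0962, 0.1553]
tool_rot: [0.034, 0.999, 0.003, -0.01]
ft_force: [1.2, -0.8, -1.1]
grip_width: 0.0002
```

Call:
move_arm --moves '[[[-0.02,-0.08,0,0,0,0,1],[-0.02,-0.06,0,0,0,0,1],[0,0,0,0,0,0,1]]]'

```text
clock: 10.0
eef_pos: [0.5647, -0.1742, 0.1526]
tool_rot: [0.037, 0.999, 0.003, -0.015]
ft_force: [0.3, 1.1, 0.3]
grip_width: 0.0001
```

```bash
python3 look.py 7;python3 fin.py top7.npz; python3 st.py
```

```text
top target 84.51502483813358 13
top fin(z100) 85.48337980122535 0.033567654662633256 44
top fin mass z.09 83.32043824417244
side target 87.17765060579077 19
side fin(z100) 113.15897924632705 0.016991309169960563 44
side fin mass z.09 95.88108546814097
[[285.0, 183.07], [286.0, 183.24], [287.0, 183.27], [288.0, 183.29], [289.0, 183.47], [290.0, 183.64], [291.0, 183.67], [292.0, 183.9], [293.0, 184.11], [294.0, 184.15]]
dir 83.850845 pos 84.44965483166027 0.03219916769826802
t 10.1 p [ 0.566  -0.1702  0.1525] yaw 176.0 [ 0.004 -0.014] r,ang 0.2179 -87.6 q6 [-0.29  0.49  0.14  1.24  0.   -0.22] f [-0.6  0.3  0.5]
```

View pics/topL7.png

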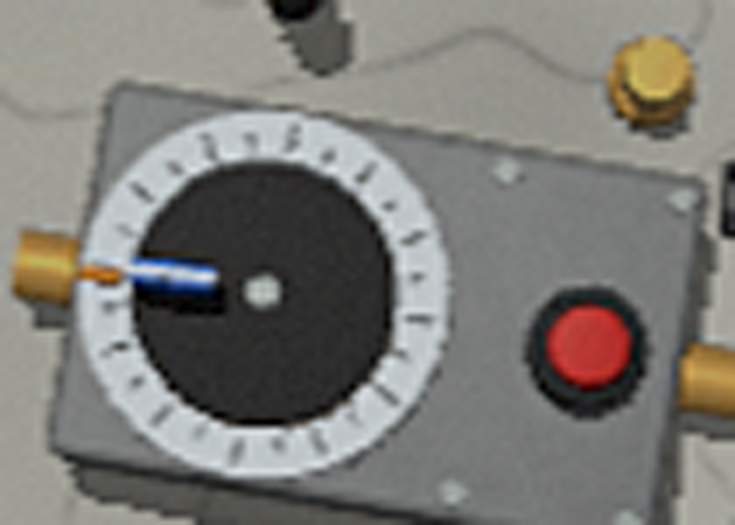

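View pics/sideL7.png

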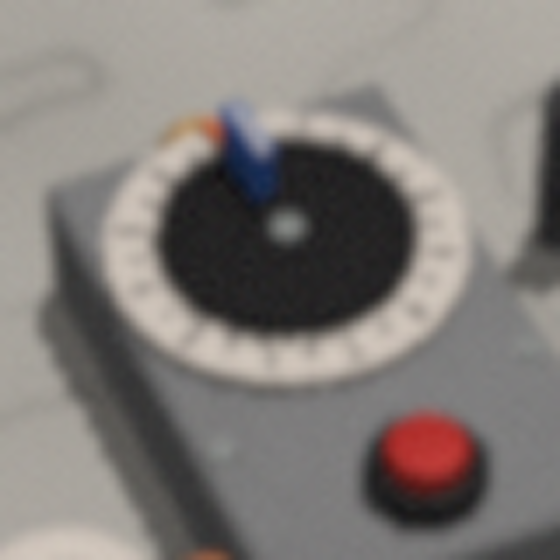

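The dial now reads about 84.3° against 84.5° for the target, in the same view. The fin meets the orange line at zoomed px (125,272). Next is the pilot button.

```bash
python3 st.py 172 .537 -.079 .12
python3 - <<'E'
from h import *
for n in("top7","side7"):
    c=dict(np.load(n+".npz"));m=masks(c,(275,400,145,255))["red"];
    z=c["range_z"][m[:,1],m[:,0]];E=c["extrinsics"]
    X=np.c_[(m[:,0]-c["cx"])/c["fx"]*z,(m[:,1]-c["cy"])/c["fy"]*z,z]@E[:3,:3].T+E[:3,3];print(n,np.median(X,0),X[:,2].mean())
E
```

```text
t 10.1 p [ 0.566  -0.1702  0.1525] yaw 176.0 [ 0.004 -0.014] r,ang 0.2179 -87.6 q6 [-0.29  0.49  0.14  1.24  0.   -0.22] f [-0.6  0.3  0.5]
turn to yaw (units) [-0.019 -0.054 -0.132]
shift (units) [-0.058  0.182 -0.065]
top7 [ 0.53701218 -0.07852347  0.08278651] 0.0822877104909457
side7 [ 0.53526884 -0.08177722  0.08101388] 0.09175671095280523
```

Call:
move_arm --moves '[[[-0.012,0.04,-0.01,-0.01,-0.01,-0.04,1],[-0.012,0.04,-0.01,-0.01,-0.01,-0.04,1],[-0.012,0.04,-0.01,0,-0.02,-0.04,1],[-0.012,0.04,-0.01,0,-0.01,0,1],[-0.008,0.02,-0.01,0,0,0,1],[0,0,0,0,0,0,1],[0,0,0,0,0,0,1]]]'

```text
clock: 10.68
eef_pos: [0.5334, -0.0669, 0.1234]
tool_rot: [0.063, 0.998, 0.002, -0.006]
ft_force: [-0.5, 0.1, 0.3]
grip_width: -0.0002
```

```bash
python3 st.py 172 .537 -.079 .1
```

```text
t 10.6833 p [ 0.5334 -0.0669  0.1234] yaw 172.8 [ 0.002 -0.006] r,ang 0.1168 -101.7 q6 [-0.13  0.4  -0.09  1.09  0.   -0.  ] f [-0.5  0.1  0.3]
turn to yaw (units) [-0.011 -0.021 -0.026]
shift (units) [ 0.007 -0.024 -0.047]
```

Call:
move_arm --moves '[[[0.004,-0.014,-0.012,0,-0.01,0,1],[0.003,-0.01,-0.012,0,-0.01,0,1],[0,0,-0.012,0,0,0,1],[0,0,-0.008,0,0,0,1],[0,0,0,0,0,0,1]]]'

```text
clock: 11.1
eef_pos: [0.539, -0.0807, 0.0996]
tool_rot: [0.063, 0.998, 0.003, 0.001]
ft_force: [0.1, 0.2, -1.0]
grip_width: -0.0004
```

```bash
python3 st.py 172 .537 -.079 .087
```

```text
t 11.1 p [ 0.539  -0.0807  0.0996] yaw 172.8 [0.003 0.001] r,ang 0.1294 -98.0 q6 [-0.15  0.43 -0.11  1.03  0.01 -0.03] f [ 0.1  0.2 -1. ]
turn to yaw (units) [-0.009  0.003 -0.027]
shift (units) [-0.004  0.003 -0.025]
```

Call:
move_arm --moves '[[[-0.003,0.002,-0.008,0,0,0,1],[0,0,-0.008,0,0,0,1],[0,0,-0.008,0,0,0,1],[0,0,0,0,0,0,1]]]'

```text
clock: 11.43
eef_pos: [0.5379, -0.0808, 0.0874]
tool_rot: [0.064, 0.998, 0.003, 0.001]
ft_force: [-1.8, 0.0, 5.3]
grip_width: -0.0002
```

Call:
move_arm --moves '[[[0,0,-0.008,0,0,0,1],[0,0,-0.008,0,0,0,1]]]'

```text
clock: 11.6
eef_pos: [0.5382, -0.0808, 0.0865]
tool_rot: [0.064, 0.998, 0.003, 0.003]
ft_force: [-13.3, 1.9, 35.6]
grip_width: 0.0002
```

Call:
move_arm --moves '[[[0,0,-0.002,0,0,0,1],[0,0,-0.002,0,0,0,1]]]'

```text
clock: 11.77
eef_pos: [0.538, -0.0808, 0.0885]
tool_rot: [0.064, 0.998, 0.003, 0.005]
ft_force: [-1.9, 1.1, 4.6]
grip_width: 0.0004
```

```bash
python3 st.py
python3 - <<'E'
from workcell import *
import cv2,numpy as np
for n in("top","side"):
    c=camera(n);a=c["pixels"][:,:,::-1];a=a[140:260,255:395]
    cv2.imwrite(f"pics/{n}8.png",cv2.resize(a,None,fx=5,fy=5,interpolation=cv2.INTER_CUBIC))
E
python3 st.py
```

```text
t 11.7667 p [ 0.538  -0.0808  0.0885] yaw 172.7 [0.003 0.005] r,ang 0.1297 -98.4 q6 [-0.15  0.43 -0.14  0.99  0.01 -0.02] f [-1.9  1.1  4.6]
t 11.8667 p [ 0.5381 -0.0808  0.0878] yaw 172.7 [0.003 0.004] r,ang 0.1297 -98.4 q6 [-0.15  0.44 -0.14  0.99  0.01 -0.02] f [-2.   1.2  4.4]
```

View pics/side8.png

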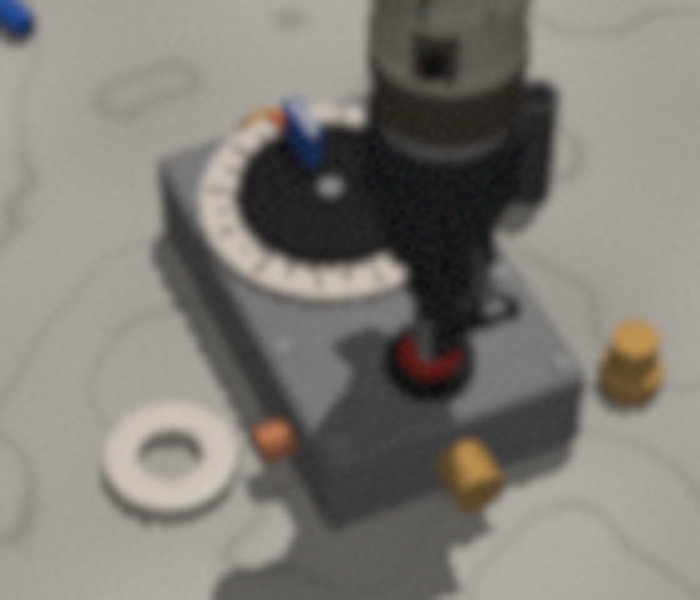

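View pics/top8.png

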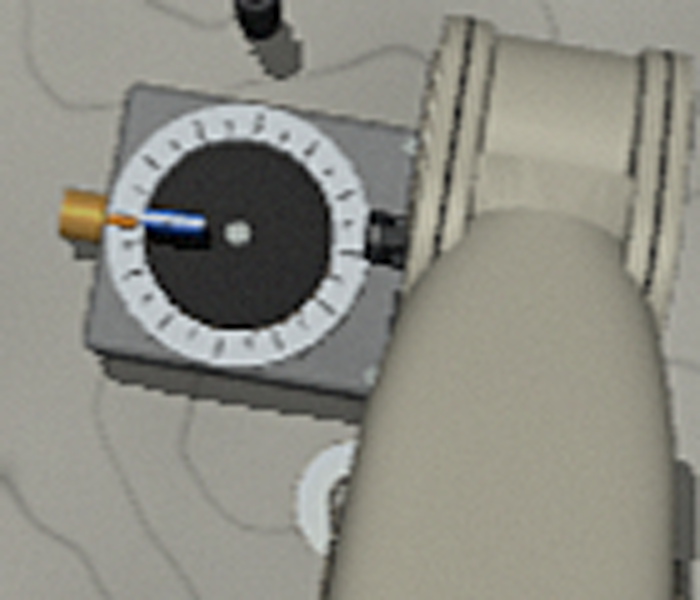

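The side view shows the fingers on the red button, which is sunk in its housing (px (430,360)), and the dial is unchanged. The force is 4.5 N, right at the travel margin, so I'll push a little harder.

Call:
move_arm --moves '[[[0,0,-0.005,0,0,0,1],[0,0,-0.005,0,0,0,1]]]'

```text
clock: 12.03
eef_pos: [0.5382, -0.0809, 0.0866]
tool_rot: [0.064, 0.998, 0.003, 0.005]
ft_force: [-10.6, 1.6, 28.3]
grip_width: 0.0002
```

```bash
python3 st.py; python3 look.py 9 >/dev/null;python3 fin.py top9.npz; python3 st.py
```

```text
t 12.0333 p [ 0.5382 -0.0809  0.0866] yaw 172.7 [0.003 0.005] r,ang 0.1297 -98.3 q6 [-0.15  0.44 -0.14  0.98  0.01 -0.02] f [-10.6   1.6  28.3]
[[285.0, 182.98], [286.0, 183.27], [287.0, 183.27], [288.0, 183.29], [289.0, 183.47], [290.0, 183.62], [291.0, 183.67], [292.0, 183.91], [293.0, 184.1], [294.0, 184.15]]
dir 83.65657 pos 84.40657241781375 0.03220208830728275
t 12.1333 p [ 0.5382 -0.0808  0.0868] yaw 172.7 [0.003 0.006] r,ang 0.1297 -98.4 q6 [-0.15  0.44 -0.14  0.98  0.01 -0.02] f [-8.5  1.3 21. ]
```

Run:
```python
from workcell import *
for i in range(6):
    camera("side");o=get_obs();print(o["clock"],o["eef_pos"].round(4),o["ft_force"].round(1))
```

```text
12.1833 [ 0.5382 -0.0808  0.0868] [-8.5  1.2 21.6]
12.2333 [ 0.5382 -0.0808  0.0868] [-7.4  1.6 21.5]
12.2833 [ 0.5382 -0.0808  0.0868] [-8.1  1.  22.3]
12.3333 [ 0.5382 -0.0808  0.0868] [-8.2  1.8 21. ]
12.3833 [ 0.5381 -0.0808  0.0868] [-8.1  0.9 21.7]
12.4333 [ 0.5381 -0.0808  0.0868] [-7.6  1.6 21.9]
```

The hold is steady at the stop with about 21 N, so I'm handing in.

```bash
python3 -c "
from workcell import *
print(job_done())"
```

```text
the job is handed in; nothing more can be done
None
```

I pushed the dial's fin round about 97° with the closed fingertips, in one long push and one 4° correction. Then I pressed the red pilot button to its stop and handed the job in while still holding it, at about 12.4 s. The hand-in reports no verdict.

- **Dial:** in the last top view the index line read 83.7° by its direction and 84.4° by its position, against 84.5° for the orange line. Pressing the button did not turn the dial. The fingers were more than 100 mm from the dial's axis.
- **Disagreement between views:** the side camera put the orange line at about 87°, relative to the dial centre found in the top view. I trusted the top view. If the side view is right, the offset is about 3°, still inside 4° but with little to spare.
- **Button:** the downward push held steady at about 21 N, against a 5 N spring, with the fingertip not moving for 0.4 s. It peaked at about 36 N for a moment, so I eased off. The sideways force was about 8 N.
- **Loose items:** the nipple, coupling and flange looked undisturbed in the final pictures. I did not measure their positions again. I also did not recheck the wrench, screwdriver, brush and drill; the arm only crossed the wrench/drill side, and at height.

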